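Sort the leftovers at the coffee counter

ROBOT

A 6-joint arm with a two-finger parallel gripper is mounted at the origin on the work surface. World frame = base frame: x ahead of the robot, y to its left, z up, the work surface at z = 0. Lengths are in m, angles in degrees, forces in N, time in s.
With the tool pointing down it reaches from about 0.3 to 0.75 m from the base axis. Payload 8.5 kg.
Tool frame: the origin (TCP) lies on the centre line of the jaws, within the pads' length; the fingertips stand 19 mm ahead of it and the grasp point (between the pads) is the TCP; z points along the fingers, x is the direction in which the jaws open and shut, and the axes are right-handed (so a half turn about z gives the same grasp; the last joint's range is limited). The gripper opens to 85 mm and grips with 20 to 120 N. Pads are 22 mm wide; open, the fingers measure 114 mm over their backs; the gripper's body (76 mm by 85 mm) begins 54 mm behind the grasp point. The pads swing forward as they close: fully open they stand 13 mm farther back than shut.
Start: joints at [-88.539, 21.807, 74.336, -0, 83.858, -12.336], TCP at [0.131, -0.534, 0.25] pointing down, gripper open.
Joint ranges: [-178.18, 178.18], [-50.72, 133.34], [12.68, 142.11], [-81.47, 261.47], [9.98, 163.14], [-165.26, 165.26]. Speed limits (degrees/s): [136.94, 136.94, 180, 180, 180, 180].

INTERFACE

Orientations are given as a 3x3 rotation matrix whose columns are the frame's x, y, z axes.
In Python, from rig import env, cams, order gives the robot as it stands.
- The arm moves only by the tool step_arm, never from a script. Its argument "steps" is a list of rows, each an object with "xyz": the shift along the tool's x, y, z normalised to -1 to 1, where 1 is 0.04 m, a list of three; "turn": the turn, a rotation vector about the tool's x, y, z normalised to -1 to 1, where 1 is 0.08 rad, a list of three; "gripper": the gripper command: -1 is shut, 1 is fully open, values between are in proportion. A call has 1 to 20 rows; each row shifts and turns the commanded pose from where the row before left it, along the tool's axes as they then stand; what a row does not reach is not made up. A row lasts 1/12 s, in which the tool goes at most 41.7 mm and 7.16 degrees, less where a joint would pass 70% of its speed; a pose out of reach is approached as far as the arm can. A call with a number of a shift or a turn outside -1 to 1 is refused whole. A call with a gripper value outside its range is refused whole. The fingers move at their own pace and stop on an object; "squeeze" is the grip in N (left out, the last holds). Time passes only in rows, so rows that do not move let the fingers close. It gives the time, the measured TCP pose, the force and the opening at its end, in the units of the state.
- env.observe(): the state, without advancing time (a new reading comes with each control period).
- cams.get_image(name): name is "scene" or "top" or "wrist"; returns (picture, depth): 400x640x3 uint8, red, green, blue; 400x640 float32, m along the optical axis (not along the pixel's ray), 0 where there is no reading.
- cams.camera_info(name): a dict with "fx", "fy", "cx", "cy" (pixels), "extrinsics" (4x4, takes a point from camera to world coordinates). Camera axes: x right, y down, z forward; pixel columns grow to the right and rows downward; lengths in m; the calibration is good to about 2 mm. A picture is of the moment at which its call begins: read the wrist's pose just before it. camera_info takes no time and is no camera call; for the wrist camera it gives the pose at the moment of the call.
- order.close_job(): hands the job in, once; it reports no verdict.
The state is a dict: "time_s": time; "q": joint angles; "qvel": joint speeds; "joint_efforts": joint torques, N m; "position": TCP position; "tool_rot": TCP orientation; "ft_force": force on the tool from outside, world axes, zero at the start; "wrist_torque": the same for the moment, N m; "grip_width": finger opening in m.
Only numpy, scipy, OpenCV 4.12 (cv2) and the standard library are available. Lean on these libraries where they do the work, as an engineer would, in place of code of your own. Each camera call takes 0.05 s, during which the arm holds its last target. There are 200 camera calls.

TASK

Sort the leftovers on the coffee counter into the three coloured trays: the paper (paper cup and tea carton) goes into the orange tray, the plastic (blue bottle and yellow pot) into the purple tray, and the used coffee capsule, general waste, into the green tray. Every piece must end up upright as it stands now, flat on the floor of its tray, not leaning on a rim or on another piece. Leave the sugar jar and the white mug where they are.

Things in the scene. Friction and masses are not known exactly. Their poses are not given: they have to be found in the camera images.
- paper_cup_mid (a point): Used empty paper cup, white with a brown sleeve round it, standing upright, mouth up: 66 mm high, outside diameter 48 mm at the foot widening to 60 mm at the rim, wall 3 mm. Paper. This point is on its axis, half-way up (33 mm above its foot); z is its axis, up.
- carton_mid (a point): Empty tea carton, a brown cardboard box with a red band and a green stripe along its top: 70 mm along its x, 45 mm along its y, 55 mm high along its z, standing on its 70 x 45 mm face. Paper. This point is its centre (27.5 mm up).
- bottle_mid (a point): Small blue plastic drink bottle with a white cap, standing upright: body diameter 44 mm up to 60 mm height, then shoulder and neck, cap of 27 mm diameter, 86 mm high in all. Plastic. This point is on its axis half-way up (43 mm above its foot); z is its axis, up.
- pot_mid (a point): Empty yellow plastic pudding pot, standing mouth up: 50 mm high, outside diameter 48 mm at the foot, 54 mm just under the rim, rim 60 mm across in the top 3 mm. Plastic. This point is on its axis half-way up (25 mm above its foot); z is its axis, up.
- capsule_mid (a point): Used copper-coloured coffee capsule, standing on its flange: 36 mm high, flange 54 mm across and 2 mm thick at the bottom, body diameter 45 to 46 mm up to 28 mm height, then narrowing to a flat top 28 mm across. General waste. This point is on its axis half-way up (18 mm above its underside); z is its axis, up.
- tray_orange: Orange tray, fixed to the counter: open box 130 mm along its x, 220 mm along its y, with a low rim 18 mm high; walls and floor 4 mm thick, so its inner floor (122 x 212 mm) lies 4 mm above the origin. Origin: centre of its underside, on the counter. For paper.
- tray_purple: Purple tray, fixed to the counter: open box 130 mm along its x, 220 mm along its y, with a low rim 18 mm high; walls and floor 4 mm thick, so its inner floor (122 x 212 mm) lies 4 mm above the origin. Origin: centre of its underside, on the counter. For plastic.
- tray_green: Green tray, fixed to the counter: open box 130 mm along its x, 220 mm along its y, with a low rim 18 mm high; walls and floor 4 mm thick, so its inner floor (122 x 212 mm) lies 4 mm above the origin. Origin: centre of its underside, on the counter. For general waste.
- sugar_jar: Amber glass sugar jar with a steel lid, 66 mm across, 76 mm high, standing loose on the counter; to be left alone. Origin: centre of its underside.
- mug: White ceramic mug, 76 mm across without its handle, 78 mm high, standing loose on the counter; to be left alone. Origin: centre of its underside; its handle is on its +y side.

How it is judged (in metres and radians):
At the end, for the whole second after the job is handed in: Each piece stands in its own tray: centre within 55 mm (tray x) and 100 mm (tray y) of the tray's centre, on the tray floor within 4 mm, upright within 0.12 rad, at rest (below 20 mm/s, 0.3 rad/s). Sugar jar and mug within 20 mm of their start, upright within 0.12 rad (x of paper_cup_mid in the frame of tray_orange between -0.055 and 0.055 m and y of paper_cup_mid in the frame of tray_orange between -0.1 and 0.1 m and z of paper_cup_mid in the frame of tray_orange between 0.033 and 0.041 m and angle between each of paper_cup_mid, carton_mid, bottle_mid, pot_mid, capsule_mid, sugar_jar, mug's own z axis and vertical below 0.12 rad and linear speed of each of paper_cup, carton, bottle, pot, capsule below 0.02 m/s and angular speed of each of paper_cup, carton, bottle, pot, capsule below 0.3 rad/s and x of carton_mid in the frame of tray_orange between -0.055 and 0.055 m and y of carton_mid in the frame of tray_orange between -0.1 and 0.1 m and z of carton_mid in the frame of tray_orange between 0.0275 and 0.0355 m and x of bottle_mid in the frame of tray_purple between -0.055 and 0.055 m and y of bottle_mid in the frame of tray_purple between -0.1 and 0.1 m and z of bottle_mid in the frame of tray_purple between 0.043 and 0.051 m and x of pot_mid in the frame of tray_purple between -0.055 and 0.055 m and y of pot_mid in the frame of tray_purple between -0.1 and 0.1 m and z of pot_mid in the frame of tray_purple between 0.025 and 0.033 m and x of capsule_mid in the frame of tray_green between -0.055 and 0.055 m and y of capsule_mid in the frame of tray_green between -0.1 and 0.1 m and z of capsule_mid in the frame of tray_green between 0.018 and 0.026 m and distance of each of sugar_jar, mug from where it was at the start of the episode below 0.02 m); the robot touches nothing.
It fails at once if the sugar jar is shifted by more than 20 mm or tipped (distance of sugar_jar from where it was at the start of the episode above 0.02 m or angle between sugar_jar's own z axis and vertical above 0.3 rad).
It fails at once if the white mug is shifted by more than 20 mm or tipped (distance of mug from where it was at the start of the episode above 0.02 m or angle between mug's own z axis and vertical above 0.3 rad).
It also fails if it takes over 136 s, if anything falls off the work surface, if the arm or the gripper's body presses on something with over 40 N, if the wrist force passes 120 N, or if a joint passes its speed limit or range.

## Working session

There is one attempt and no reset: what is moved stays moved. The work goes in short steps, Python scripts to look and compute and a tool call to move; the robot and the scene stay as the last step left them, time stands still between calls to the robot, and variables do not carry over. Pictures are saved under pics/ and viewed, about 12 in all and at most 16, crops included, and the job is handed in when it is done.

Besides the shell and the picture viewer there is one more tool, called as a command line: name --argument value ..., lists and objects as JSON in quotes. step_arm: Moves the arm, as the interface text tells. Scaled input: -1 to 1 covers 0.04 m each way for a shift and 0.08 rad each way for a turn. Its arguments: {"type":"object","properties":{"steps":{"type":"array"},"squeeze":{"type":"number"}},"required":["steps"]}

```bash
ls; mkdir -p pics
python3 - <<'E'
from rig import env,cams,order
import cv2,numpy as np
s=env.observe();print(s)
for n in("scene","top"):
    im,d=cams.get_image(n);cv2.imwrite(f"pics/{n}0.png",im[:,:,::-1]);np.savez(f"pics/{n}0.npz",im=im,d=d)
    i=cams.camera_info(n);print(n,i)
E
```

```text
pics
{'time_s': 0.0, 'q': array([-8.85400683e+01,  2.18429749e+01,  7.43843506e+01,  1.53679194e-04,
        8.38600661e+01, -1.23363417e+01]), 'qvel': array([ 0.06160358,  0.02324572,  0.01688171, -0.12038854,  0.10052061,
        0.14563465]), 'joint_efforts': array([-1.59735200e-04, -4.48465204e+01, -2.31280947e+01, -1.11369347e-04,
        4.77186069e-03,  2.34035255e-06]), 'position': array([ 0.13114485, -0.53386117,  0.24969554]), 'tool_rot': array([[ 2.38469986e-01, -9.71149867e-01, -3.61946733e-05],
       [-9.71148726e-01, -2.38469762e-01,  1.52484345e-03],
       [-1.48948285e-03, -3.28478984e-04, -9.99998837e-01]]), 'ft_force': array([-0.60389807,  0.01779595,  0.80924981]), 'wrist_torque': array([-0.03051007, -0.0078415 , -0.05579438]), 'grip_width': 0.08511832052056742}
scene {'fx': 491.56705431797286, 'fy': 491.56705431797286, 'cx': 323.59551996529405, 'cy': 196.36540055309425, 'extrinsics': array([[ 0.60704819,  0.59530207, -0.52641043,  1.17102704],
       [ 0.79464286, -0.45968787,  0.39652211, -0.48273153],
       [-0.00593406, -0.65901632, -0.75210523,  0.94365275],
       [ 0.        ,  0.        ,  0.        ,  1.        ]])}
top {'fx': 418.92594218346306, 'fy': 418.92594218346306, 'cx': 314.70718874451325, 'cy': 203.43111082728953, 'extrinsics': array([[ 0.01108472, -0.9934342 ,  0.11386664,  0.42484198],
       [-0.99986365, -0.0096179 ,  0.01342321, -0.01749519],
       [-0.01223992, -0.11399991, -0.99340536,  1.04593057],
       [ 0.        ,  0.        ,  0.        ,  1.        ]])}
```

View pics/top0.png

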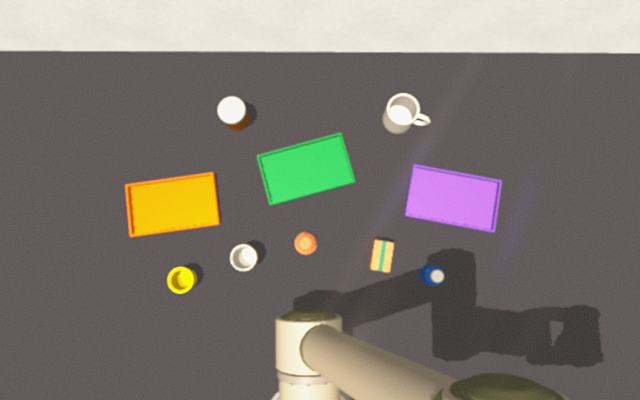

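View pics/scene0.png

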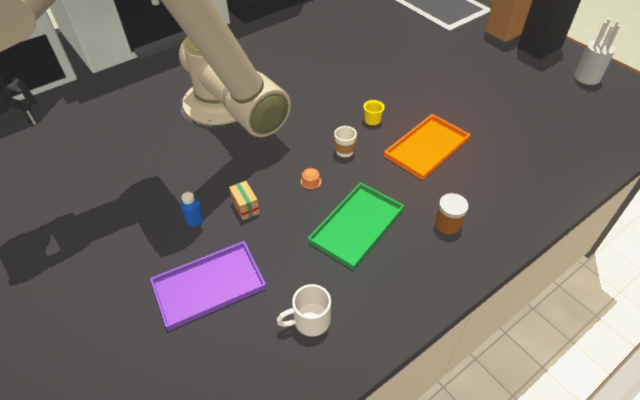

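The top view shows the yellow pot at (180,280), paper cup (244,257), capsule (305,243), carton (382,256) and bottle (433,275). The trays are orange (172,204), green (306,169) and purple (453,198), the jar is at (232,112) and the mug at (403,112). Everything is clear of the arm.

```bash
cat > h.py <<'E'
import numpy as np,cv2
from rig import env,cams,order
def world(name,d):
    i=cams.camera_info(name);v,u=np.mgrid[:d.shape[0],:d.shape[1]]
    p=np.stack([(u-i['cx'])/i['fx']*d,(v-i['cy'])/i['fy']*d,d],-1)
    return p@i['extrinsics'][:3,:3].T+i['extrinsics'][:3,3]
def ray(name,u,v,z):
    i=cams.camera_info(name);E=i['extrinsics']
    r=E[:3,:3]@np.array([(u-i['cx'])/i['fx'],(v-i['cy'])/i['fy'],1]);return E[:3,3]+r*(z-E[2,3])/r[2]
E
python3 - <<'E'
from h import *
f=np.load('pics/top0.npz');im,d=f['im'],f['d'];W=world('top',d)
print('table z',np.median(W[60:90,300:380,2]))
Z=W[...,2]
seeds=dict(pot=(180,280,.05),cup=(244,257,.066),caps=(305,243,.036),carton=(382,256,.055),bottle=(433,275,.086),jar=(232,112,.076),mug=(403,112,.078))
n,L=cv2.connectedComponents(((Z>.012)&(d>0)).astype(np.uint8))
for k,(u,v,h) in seeds.items():
    win=np.zeros(Z.shape,bool);win[v-24:v+25,u-24:u+32]=1
    m=win&(Z>h-.010)&(Z<h+.012)&(d>0)
    P=W[m]
    c,r=cv2.minEnclosingCircle(P[:,:2].astype(np.float32))
    R=cv2.minAreaRect(P[:,:2].astype(np.float32))
    print(k,m.sum(),'zmax',np.percentile(P[:,2],95).round(3),'circ',np.round(c,4),round(r,4),'rect',np.round(R[0],4),np.round(R[1],4),round(R[2],1))
hsv=cv2.cvtColor(im,cv2.COLOR_RGB2HSV)
for k,(u,v) in dict(orange=(172,204),green=(306,169),purple=(453,198)).items():
    h0=int(np.median(hsv[v-5:v+5,u-5:u+5,0]));m=(abs(hsv[...,0].astype(int)-h0)<9)&(hsv[...,1]>90)&(hsv[...,2]>60)
    win=np.zeros_like(m);win[v-45:v+46,u-60:u+61]=1
    m=(m&win).astype(np.uint8);c=max(cv2.findContours(m,0,1)[0],key=cv2.contourArea)
    q=np.array([ray('top',*p,.018)[:2] for p in c[:,0]],np.float32);R=cv2.minAreaRect(q)
    print(k,h0,np.round(R[0],4),np.round(R[1],4),round(R[2],1),'floor z',np.median(Z[v-8:v+8,u-8:u+8]).round(4))
E
```

```text
table z -0.0014010486595136262
pot 206 zmax 0.051 circ [0.3553 0.3124] 0.0306 rect [0.3554 0.3115] [0.0575 0.0591] 32.5
cup 131 zmax 0.067 circ [0.409 0.162] 0.0298 rect [0.4095 0.162 ] [0.0568 0.0575] 42.2
caps 259 zmax 0.037 circ [0.4456 0.0189] 0.0224 rect [0.4461 0.0187] [0.0428 0.0427] 45.6
carton 587 zmax 0.057 circ [ 0.4167 -0.1623] 0.0404 rect [ 0.4169 -0.1624] [0.0454 0.0699] 80.7
bottle 124 zmax 0.087 circ [ 0.3732 -0.2816] 0.0139 rect [ 0.374 -0.281] [0.0263 0.0246] 89.9
jar 586 zmax 0.077 circ [0.7615 0.1999] 0.0337 rect [0.7613 0.1995] [0.0643 0.0647] 33.8
mug 238 zmax 0.079 circ [ 0.7609 -0.2185] 0.0459 rect [ 0.7652 -0.2128] [0.075  0.0777] 23.4
orange 24 [0.538  0.3513] [0.1297 0.2204] 8.5 floor z 0.0026
green 68 [0.6306 0.0204] [0.1342 0.2232] 16.0 floor z 0.0029
purple 142 [ 0.5603 -0.3439] [0.2245 0.1344] 79.9 floor z 0.0029
```

```bash
cat >> h.py <<'E'
TH=np.radians(-99.3);X=np.array([np.cos(TH),np.sin(TH),0]);Y=np.array([X[1],-X[0],0]);RT=np.stack([X,Y,[0,0,-1]],1)
def legs(start,wps):
    p=np.array(start)
    for n,w in wps:
        w=np.array(w);print(n,w.round(3),'units',((w-p)@RT/.04).round(2));p=w
def tray(c,a,x,y):
    a=np.radians(a);return np.array(c)+[x*np.cos(a)-y*np.sin(a),x*np.sin(a)+y*np.cos(a)]
E
python3 - <<'E'
from h import *
s=env.observe();H=.22
from scipy.spatial.transform import Rotation as R
print('turn units',(R.from_matrix(s['tool_rot'].T@RT).as_rotvec()/.08).round(3))
O=((.538,.3513),8.5);P=((.5603,-.3439),-10.1);G=((.6306,.0204),16)
items=[('bottle',(.3735,-.2813),.042,tray(*P,0,-.05)),('carton',(.4168,-.1623),.034,tray(*O,0,-.05)),('capsule',(.446,.0188),.0235,tray(*G,0,0)),('cup',(.4092,.162),.045,tray(*O,0,.05)),('pot',(.3553,.312),.038,tray(*P,0,.05))]
w=[]
for n,a,z,b in items:
    w+=[(n+' over',(*a,H)),(n+' grasp',(*a,z)),(n+' up',(*a,H)),(n+' tray',(*b,H)),(n+' put',(*b,z+.005)),(n+' away',(*b,H))]
legs(s['position'],w)
E
```

```text
turn units [-1.000e-03  1.600e-02  5.039e+00]
bottle over [ 0.374 -0.281  0.22 ] units [-7.21 -4.96  0.74]
bottle grasp [ 0.374 -0.281  0.042] units [0.   0.   4.45]
bottle up [ 0.374 -0.281  0.22 ] units [ 0.    0.   -4.45]
bottle tray [ 0.552 -0.393  0.22 ] units [ 2.04 -4.84  0.  ]
bottle put [ 0.552 -0.393  0.047] units [0.   0.   4.32]
bottle away [ 0.552 -0.393  0.22 ] units [ 0.    0.   -4.32]
carton over [ 0.417 -0.162  0.22 ] units [-5.15  4.26  0.  ]
carton grasp [ 0.417 -0.162  0.034] units [0.   0.   4.65]
carton up [ 0.417 -0.162  0.22 ] units [ 0.    0.   -4.65]
carton tray [0.545 0.302 0.22 ] units [-11.97  -1.3    0.  ]
carton put [0.545 0.302 0.039] units [0.   0.   4.52]
carton away [0.545 0.302 0.22 ] units [ 0.    0.   -4.52]
capsule over [0.446 0.019 0.22 ] units [7.38 1.31 0.  ]
capsule grasp [0.446 0.019 0.024] units [0.   0.   4.91]
capsule up [0.446 0.019 0.22 ] units [ 0.    0.   -4.91]
capsule tray [0.631 0.02  0.22 ] units [-0.79 -4.55  0.  ]
capsule put [0.631 0.02  0.028] units [0.   0.   4.79]
capsule away [0.631 0.02  0.22 ] units [ 0.    0.   -4.79]
cup over [0.409 0.162 0.22 ] units [-2.6   6.03  0.  ]
cup grasp [0.409 0.162 0.045] units [0.   0.   4.38]
cup up [0.409 0.162 0.22 ] units [ 0.    0.   -4.38]
cup tray [0.531 0.401 0.22 ] units [-6.38 -2.03  0.  ]
cup put [0.531 0.401 0.05 ] units [0.   0.   4.25]
cup away [0.531 0.401 0.22 ] units [ 0.    0.   -4.25]
pot over [0.355 0.312 0.22 ] units [2.9  3.97 0.  ]
pot grasp [0.355 0.312 0.038] units [0.   0.   4.55]
pot up [0.355 0.312 0.22 ] units [ 0.    0.   -4.55]
pot tray [ 0.569 -0.295  0.22 ] units [14.1  -7.72  0.  ]
pot put [ 0.569 -0.295  0.043] units [0.   0.   4.42]
pot away [ 0.569 -0.295  0.22 ] units [ 0.    0.   -4.42]
```

step_arm --steps '[{"xyz":[0,0,0],"turn":[0,0,0.84],"gripper":1},{"xyz":[0,0,0],"turn":[0,0,0.84],"gripper":1},{"xyz":[0,0,0],"turn":[0,0,0.84],"gripper":1},{"xyz":[0,0,0],"turn":[0,0,0.84],"gripper":1},{"xyz":[0,0,0],"turn":[0,0,0.84],"gripper":1},{"xyz":[0,0,0],"turn":[0,0,0.84],"gripper":1},{"xyz":[-0.6,-0.42,0.06],"turn":[0,0,0],"gripper":1},{"xyz":[-0.6,-0.42,0.06],"turn":[0,0,0],"gripper":1},{"xyz":[-0.6,-0.42,0.06],"turn":[0,0,0],"gripper":1},{"xyz":[-0.6,-0.42,0.06],"turn":[0,0,0],"gripper":1},{"xyz":[-0.6,-0.42,0.06],"turn":[0,0,0],"gripper":1},{"xyz":[-0.6,-0.41,0.06],"turn":[0,0,0],"gripper":1},{"xyz":[-0.6,-0.41,0.06],"turn":[0,0,0],"gripper":1},{"xyz":[-0.6,-0.41,0.06],"turn":[0,0,0],"gripper":1},{"xyz":[-0.6,-0.41,0.06],"turn":[0,0,0],"gripper":1},{"xyz":[-0.6,-0.41,0.06],"turn":[0,0,0],"gripper":1},{"xyz":[-0.6,-0.41,0.07],"turn":[0,0,0],"gripper":1},{"xyz":[-0.61,-0.41,0.07],"turn":[0,0,0],"gripper":1},{"xyz":[0,0,0],"turn":[0,0,0],"gripper":1},{"xyz":[0,0,0],"turn":[0,0,0],"gripper":1}]'

```text
time_s: 1.77
position: [0.3745, -0.2807, 0.2204]
tool_rot: [[-0.159, -0.987, -0.001], [-0.987, 0.159, 0.001], [-0.0, 0.001, -1.0]]
ft_force: [0.5, -0.2, -0.6]
grip_width: 0.0852
```

step_arm --steps '[{"xyz":[0,0,0.5],"turn":[0,0,0],"gripper":1},{"xyz":[0,0,0.75],"turn":[0,0,0],"gripper":1},{"xyz":[0,0,0.75],"turn":[0,0,0],"gripper":1},{"xyz":[0,0,0.75],"turn":[0,0,0],"gripper":1},{"xyz":[0,0,0.7],"turn":[0,0,0],"gripper":1},{"xyz":[0,0,0.5],"turn":[0,0,0],"gripper":1},{"xyz":[0,0,0.3],"turn":[0,0,0],"gripper":1},{"xyz":[0,0,0.2],"turn":[0,0,0],"gripper":1},{"xyz":[0,0,0],"turn":[0,0,0],"gripper":0.3},{"xyz":[0,0,0],"turn":[0,0,0],"gripper":0.1},{"xyz":[0,0,0],"turn":[0,0,0],"gripper":-0.1},{"xyz":[0,0,0],"turn":[0,0,0],"gripper":-0.3},{"xyz":[0,0,0],"turn":[0,0,0],"gripper":-0.3},{"xyz":[0,0,0],"turn":[0,0,0],"gripper":-0.3},{"xyz":[0,0,0],"turn":[0,0,0],"gripper":-0.3},{"xyz":[0,0,0],"turn":[0,0,0],"gripper":-0.3}]' --squeeze 25

```text
time_s: 3.1
position: [0.3742, -0.2821, 0.0437]
tool_rot: [[-0.161, -0.987, 0.001], [-0.987, 0.161, -0.002], [0.002, -0.001, -1.0]]
ft_force: [-2.5, 0.1, 6.3]
grip_width: 0.0431
```

step_arm --steps '[{"xyz":[0,0,-0.2],"turn":[0,0,0],"gripper":-1},{"xyz":[0,0,-0.45],"turn":[0,0,0],"gripper":-1},{"xyz":[0,0,-0.7],"turn":[0,0,0],"gripper":-1},{"xyz":[0,0,-0.7],"turn":[0,0,0],"gripper":-1},{"xyz":[0,0,-0.7],"turn":[0,0,0],"gripper":-1},{"xyz":[0,0,-0.7],"turn":[0,0,0],"gripper":-1},{"xyz":[0.1,-0.24,-0.6],"turn":[0,0,0],"gripper":-1},{"xyz":[0.2,-0.5,-0.4],"turn":[0,0,0],"gripper":-1},{"xyz":[0.26,-0.6,0],"turn":[0,0,0],"gripper":-1},{"xyz":[0.26,-0.6,0],"turn":[0,0,0],"gripper":-1},{"xyz":[0.26,-0.6,0],"turn":[0,0,0],"gripper":-1},{"xyz":[0.26,-0.6,0],"turn":[0,0,0],"gripper":-1},{"xyz":[0.26,-0.6,0],"turn":[0,0,0],"gripper":-1},{"xyz":[0.2,-0.5,0],"turn":[0,0,0],"gripper":-1},{"xyz":[0.14,-0.35,0],"turn":[0,0,0],"gripper":-1},{"xyz":[0.1,-0.25,0],"turn":[0,0,0],"gripper":-1},{"xyz":[0,0,0],"turn":[0,0,0],"gripper":-1},{"xyz":[0,0,0],"turn":[0,0,0],"gripper":-1}]'

```text
time_s: 4.6
position: [0.5517, -0.3931, 0.2207]
tool_rot: [[-0.161, -0.987, -0.0], [-0.987, 0.161, 0.001], [-0.0, 0.001, -1.0]]
ft_force: [0.3, 1.1, -1.4]
grip_width: 0.0431
```

Run:
```python
from h import *
out=[]
for n in('scene','wrist'):
    im,d=cams.get_image(n);out.append(im[:,:,::-1])
cv2.imwrite('pics/b1.png',cv2.resize(np.vstack(out),(480,600)))
```

```text
(no output)
```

View pics/b1.png

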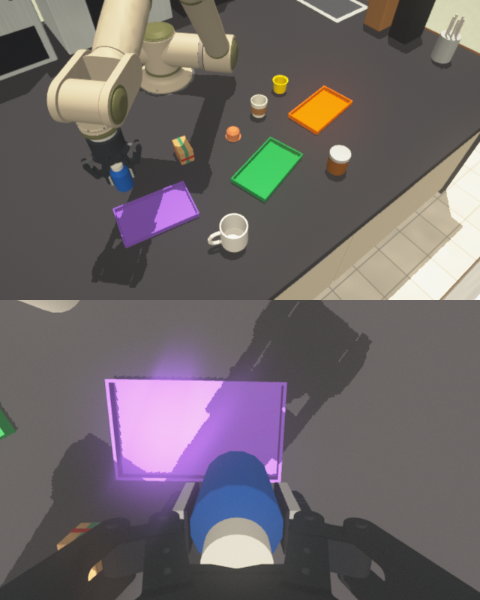

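step_arm --steps '[{"xyz":[0,0,0.4],"turn":[0,0,0],"gripper":-1},{"xyz":[0,0,0.7],"turn":[0,0,0],"gripper":-1},{"xyz":[0,0,0.8],"turn":[0,0,0],"gripper":-1},{"xyz":[0,0,0.8],"turn":[0,0,0],"gripper":-1},{"xyz":[0,0,0.7],"turn":[0,0,0],"gripper":-1},{"xyz":[0,0,0.4],"turn":[0,0,0],"gripper":-1},{"xyz":[0,0,0.2],"turn":[0,0,0],"gripper":-1},{"xyz":[0,0,0.1],"turn":[0,0,0],"gripper":-1},{"xyz":[0,0,0.1],"turn":[0,0,0],"gripper":-1},{"xyz":[0,0,0.06],"turn":[0,0,0],"gripper":-1},{"xyz":[0,0,0.04],"turn":[0,0,0],"gripper":-1},{"xyz":[0,0,0.02],"turn":[0,0,0],"gripper":-1},{"xyz":[0,0,0],"turn":[0,0,0],"gripper":-1}]'

```text
time_s: 5.78
position: [0.552, -0.3936, 0.0484]
tool_rot: [[-0.162, -0.987, 0.001], [-0.987, 0.162, -0.001], [0.0, -0.001, -1.0]]
ft_force: [-0.8, 0.4, -0.7]
grip_width: 0.0433
```

step_arm --steps '[{"xyz":[0,0,0.02],"turn":[0,0,0],"gripper":-1},{"xyz":[0,0,0],"turn":[0,0,0],"gripper":0.05},{"xyz":[0,0,0],"turn":[0,0,0],"gripper":0.1},{"xyz":[0,0,0],"turn":[0,0,0],"gripper":0.2},{"xyz":[0,0,0],"turn":[0,0,0],"gripper":0.4},{"xyz":[0,0,0],"turn":[0,0,0],"gripper":0.6},{"xyz":[0,0,0],"turn":[0,0,0],"gripper":0.6},{"xyz":[0,0,-0.3],"turn":[0,0,0],"gripper":0.6},{"xyz":[0,0,-0.6],"turn":[0,0,0],"gripper":0.6},{"xyz":[0,0,-0.9],"turn":[0,0,0],"gripper":0.6},{"xyz":[0,0,-0.9],"turn":[0,0,0],"gripper":0.6},{"xyz":[0,0,-0.9],"turn":[0,0,0],"gripper":0.6},{"xyz":[0,0,-0.74],"turn":[0,0,0],"gripper":0.6}]'

```text
time_s: 6.87
position: [0.5518, -0.3935, 0.2249]
tool_rot: [[-0.162, -0.987, 0.002], [-0.987, 0.162, -0.002], [0.002, -0.003, -1.0]]
ft_force: [0.7, -0.1, -0.8]
grip_width: 0.0684
```

step_arm --steps '[{"xyz":[-0.4,0.3,0],"turn":[0,0,0],"gripper":1},{"xyz":[-0.7,0.6,0],"turn":[0,0,0],"gripper":1},{"xyz":[-0.7,0.6,0],"turn":[0,0,0],"gripper":1},{"xyz":[-0.7,0.6,0],"turn":[0,0,0],"gripper":1},{"xyz":[-0.7,0.6,0],"turn":[0,0,0],"gripper":1},{"xyz":[-0.7,0.6,0],"turn":[0,0,0],"gripper":1},{"xyz":[-0.7,0.6,0],"turn":[0,0,0],"gripper":1},{"xyz":[-0.55,0.36,0],"turn":[0,0,0],"gripper":1},{"xyz":[0,0,0],"turn":[0,0,0],"gripper":1},{"xyz":[0,0,0],"turn":[0,0,0],"gripper":1}]'

```text
time_s: 7.7
position: [0.4168, -0.1619, 0.222]
tool_rot: [[-0.16, -0.987, 0.002], [-0.987, 0.16, -0.001], [0.001, -0.002, -1.0]]
ft_force: [0.8, -0.4, -0.4]
grip_width: 0.0854
```

Run:
```python
from h import *
out=[]
for n in('scene','wrist'):
    im,d=cams.get_image(n);out.append(im[:,:,::-1])
cv2.imwrite('pics/b2.png',cv2.resize(np.vstack(out),(480,600)))
```

```text
(no output)
```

View pics/b2.png

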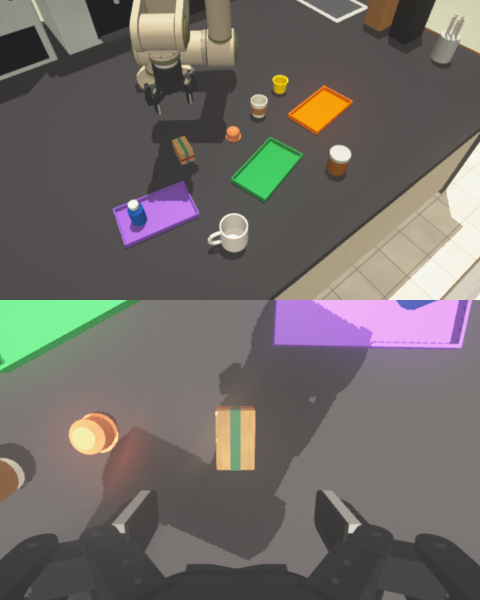

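The bottle stands upright in the purple tray at (136,213) in the upper half. The carton at (236,438) in the wrist view lies square and centred between the jaws. Next I grasp the carton.

step_arm --steps '[{"xyz":[0,0,0.5],"turn":[0,0,0],"gripper":1},{"xyz":[0,0,0.8],"turn":[0,0,0],"gripper":1},{"xyz":[0,0,0.8],"turn":[0,0,0],"gripper":1},{"xyz":[0,0,0.8],"turn":[0,0,0],"gripper":1},{"xyz":[0,0,0.8],"turn":[0,0,0],"gripper":1},{"xyz":[0,0,0.5],"turn":[0,0,0],"gripper":1},{"xyz":[0,0,0.3],"turn":[0,0,0],"gripper":1},{"xyz":[0,0,0.18],"turn":[0,0,0],"gripper":1},{"xyz":[0,0,0],"turn":[0,0,0],"gripper":0.3},{"xyz":[0,0,0],"turn":[0,0,0],"gripper":0.2},{"xyz":[0,0,0],"turn":[0,0,0],"gripper":0},{"xyz":[0,0,0],"turn":[0,0,0],"gripper":-0.3},{"xyz":[0,0,0],"turn":[0,0,0],"gripper":-1},{"xyz":[0,0,0],"turn":[0,0,0],"gripper":-1},{"xyz":[0,0,0],"turn":[0,0,0],"gripper":-1},{"xyz":[0,0,0],"turn":[0,0,0],"gripper":-1}]'

```text
time_s: 9.13
position: [0.4175, -0.1631, 0.0344]
tool_rot: [[-0.162, -0.987, 0.002], [-0.987, 0.162, -0.001], [0.001, -0.002, -1.0]]
ft_force: [-0.7, -1.3, 7.6]
grip_width: 0.0444
```

step_arm --steps '[{"xyz":[0,0,-0.2],"turn":[0,0,0],"gripper":-1},{"xyz":[0,0,-0.45],"turn":[0,0,0],"gripper":-1},{"xyz":[0,0,-0.8],"turn":[0,0,0],"gripper":-1},{"xyz":[0,0,-0.8],"turn":[0,0,0],"gripper":-1},{"xyz":[0,0,-0.8],"turn":[0,0,0],"gripper":-1},{"xyz":[-0.2,0,-0.8],"turn":[0,0,0],"gripper":-1},{"xyz":[-0.4,-0.05,-0.5],"turn":[0,0,0],"gripper":-1},{"xyz":[-0.6,-0.05,-0.3],"turn":[0,0,0],"gripper":-1},{"xyz":[-0.7,-0.1,0],"turn":[0,0,0],"gripper":-1},{"xyz":[-0.7,-0.1,0],"turn":[0,0,0],"gripper":-1},{"xyz":[-0.7,-0.1,0],"turn":[0,0,0],"gripper":-1},{"xyz":[-0.7,-0.1,0],"turn":[0,0,0],"gripper":-1},{"xyz":[-0.7,-0.1,0],"turn":[0,0,0],"gripper":-1},{"xyz":[-0.7,-0.1,0],"turn":[0,0,0],"gripper":-1},{"xyz":[-0.7,-0.1,0],"turn":[0,0,0],"gripper":-1},{"xyz":[-0.7,-0.1,0],"turn":[0,0,0],"gripper":-1},{"xyz":[-0.7,-0.1,0],"turn":[0,0,0],"gripper":-1},{"xyz":[-0.7,-0.1,0],"turn":[0,0,0],"gripper":-1},{"xyz":[-0.7,-0.1,0],"turn":[0,0,0],"gripper":-1},{"xyz":[-0.7,-0.1,0],"turn":[0,0,0],"gripper":-1}]'

```text
time_s: 10.8
position: [0.5301, 0.2094, 0.2202]
tool_rot: [[-0.161, -0.987, -0.0], [-0.987, 0.161, -0.0], [0.0, 0.0, -1.0]]
ft_force: [0.9, -0.2, -1.3]
grip_width: 0.0445
```

step_arm --steps '[{"xyz":[-0.7,0,0],"turn":[0,0,0],"gripper":-1},{"xyz":[-0.7,0,0],"turn":[0,0,0],"gripper":-1},{"xyz":[-0.6,0,0],"turn":[0,0,0],"gripper":-1},{"xyz":[-0.3,0,0],"turn":[0,0,0],"gripper":-1},{"xyz":[0,0,0],"turn":[0,0,0],"gripper":-1},{"xyz":[0,0,0],"turn":[0,0,0],"gripper":-1}]'

```text
time_s: 11.3
position: [0.5449, 0.2983, 0.2196]
tool_rot: [[-0.161, -0.987, -0.0], [-0.987, 0.161, -0.001], [0.001, 0.0, -1.0]]
ft_force: [-0.6, -0.3, -0.4]
grip_width: 0.0445
```

step_arm --steps '[{"xyz":[0,0,0.4],"turn":[0,0,0],"gripper":-1},{"xyz":[0,0,0.7],"turn":[0,0,0],"gripper":-1},{"xyz":[0,0,0.8],"turn":[0,0,0],"gripper":-1},{"xyz":[0,0,0.8],"turn":[0,0,0],"gripper":-1},{"xyz":[0,0,0.8],"turn":[0,0,0],"gripper":-1},{"xyz":[0,0,0.5],"turn":[0,0,0],"gripper":-1},{"xyz":[0,0,0.2],"turn":[0,0,0],"gripper":-1},{"xyz":[0,0,0.1],"turn":[0,0,0],"gripper":-1},{"xyz":[0,0,0.1],"turn":[0,0,0],"gripper":-1},{"xyz":[0,0,0.06],"turn":[0,0,0],"gripper":-1},{"xyz":[0,0,0.05],"turn":[0,0,0],"gripper":-1},{"xyz":[0,0,0.02],"turn":[0,0,0],"gripper":-1},{"xyz":[0,0,0],"turn":[0,0,0],"gripper":-1},{"xyz":[0,0,0],"turn":[0,0,0],"gripper":-1}]'

```text
time_s: 12.47
position: [0.5454, 0.2988, 0.0388]
tool_rot: [[-0.162, -0.987, 0.001], [-0.987, 0.162, 0.0], [-0.0, -0.001, -1.0]]
ft_force: [-0.3, -0.5, 0.3]
grip_width: 0.0448
```

step_arm --steps '[{"xyz":[0,0,0],"turn":[0,0,0],"gripper":0.05},{"xyz":[0,0,0],"turn":[0,0,0],"gripper":0.1},{"xyz":[0,0,0],"turn":[0,0,0],"gripper":0.2},{"xyz":[0,0,0],"turn":[0,0,0],"gripper":0.4},{"xyz":[0,0,0],"turn":[0,0,0],"gripper":0.6},{"xyz":[0,0,0],"turn":[0,0,0],"gripper":0.6},{"xyz":[0,0,-0.3],"turn":[0,0,0],"gripper":0.6},{"xyz":[0,0,-0.6],"turn":[0,0,0],"gripper":0.6},{"xyz":[0,0,-0.9],"turn":[0,0,0],"gripper":0.6},{"xyz":[0,0,-0.9],"turn":[0,0,0],"gripper":0.6},{"xyz":[0,0,-0.9],"turn":[0,0,0],"gripper":0.6},{"xyz":[0,0,-0.92],"turn":[0,0,0],"gripper":0.6}]'

```text
time_s: 13.47
position: [0.5448, 0.2986, 0.2208]
tool_rot: [[-0.162, -0.987, -0.0], [-0.987, 0.162, -0.0], [0.0, 0.0, -1.0]]
ft_force: [-0.0, 0.1, -0.3]
grip_width: 0.0681
```

step_arm --steps '[{"xyz":[0.4,0.07,0],"turn":[0,0,0],"gripper":1},{"xyz":[0.8,0.14,0],"turn":[0,0,0],"gripper":1},{"xyz":[0.8,0.14,0],"turn":[0,0,0],"gripper":1},{"xyz":[0.8,0.14,0],"turn":[0,0,0],"gripper":1},{"xyz":[0.8,0.14,0],"turn":[0,0,0],"gripper":1},{"xyz":[0.8,0.14,0],"turn":[0,0,0],"gripper":1},{"xyz":[0.8,0.14,0],"turn":[0,0,0],"gripper":1},{"xyz":[0.8,0.15,0],"turn":[0,0,0],"gripper":1},{"xyz":[0.8,0.15,0],"turn":[0,0,0],"gripper":1},{"xyz":[0.5,0.1,0],"turn":[0,0,0],"gripper":1},{"xyz":[0,0,0],"turn":[0,0,0],"gripper":1},{"xyz":[0,0,0],"turn":[0,0,0],"gripper":1}]'

```text
time_s: 14.47
position: [0.4462, 0.0184, 0.2194]
tool_rot: [[-0.164, -0.986, 0.001], [-0.986, 0.164, 0.0], [-0.0, -0.001, -1.0]]
ft_force: [0.7, 0.7, -0.1]
grip_width: 0.0853
```

Run:
```python
from h import *
out=[]
for n in('scene','wrist'):
    im,d=cams.get_image(n);out.append(im[:,:,::-1])
cv2.imwrite('pics/b3.png',cv2.resize(np.vstack(out),(480,600)))
```

```text
(no output)
```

View pics/b3.png

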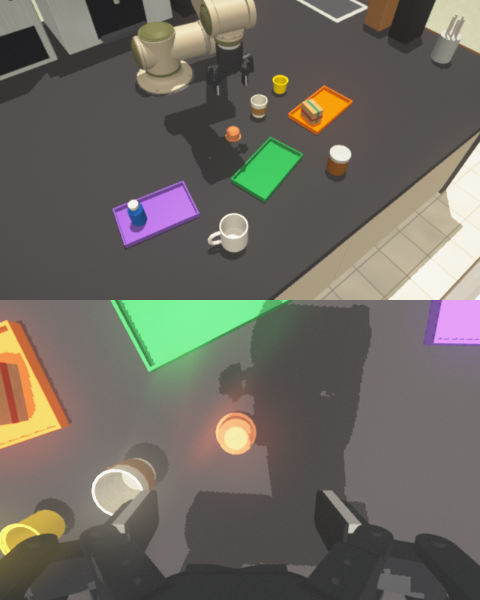

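Carton at (312,110) sits in the orange tray. Capsule at (236,435) is centred between the jaws, and the cup is clear of the left finger.

step_arm --steps '[{"xyz":[0,0,0.5],"turn":[0,0,0],"gripper":1},{"xyz":[0,0,0.8],"turn":[0,0,0],"gripper":1},{"xyz":[0,0,0.8],"turn":[0,0,0],"gripper":1},{"xyz":[0,0,0.8],"turn":[0,0,0],"gripper":1},{"xyz":[0,0,0.8],"turn":[0,0,0],"gripper":1},{"xyz":[0,0,0.5],"turn":[0,0,0],"gripper":1},{"xyz":[0,0,0.3],"turn":[0,0,0],"gripper":1},{"xyz":[0,0,0.25],"turn":[0,0,0],"gripper":1},{"xyz":[0,0,0.15],"turn":[0,0,0],"gripper":1},{"xyz":[0,0,0],"turn":[0,0,0],"gripper":0.3},{"xyz":[0,0,0],"turn":[0,0,0],"gripper":0.2},{"xyz":[0,0,0],"turn":[0,0,0],"gripper":0},{"xyz":[0,0,0],"turn":[0,0,0],"gripper":-0.3},{"xyz":[0,0,0],"turn":[0,0,0],"gripper":-1},{"xyz":[0,0,0],"turn":[0,0,0],"gripper":-1},{"xyz":[0,0,0],"turn":[0,0,0],"gripper":-1},{"xyz":[0,0,0],"turn":[0,0,0],"gripper":-1}]'

```text
time_s: 15.98
position: [0.4467, 0.0191, 0.024]
tool_rot: [[-0.162, -0.987, 0.002], [-0.987, 0.162, -0.0], [-0.0, -0.002, -1.0]]
ft_force: [-2.5, 2.4, 6.6]
grip_width: 0.0442
```

step_arm --steps '[{"xyz":[0,0,-0.2],"turn":[0,0,0],"gripper":-1},{"xyz":[0,0,-0.5],"turn":[0,0,0],"gripper":-1},{"xyz":[0,0,-0.8],"turn":[0,0,0],"gripper":-1},{"xyz":[0,0,-0.8],"turn":[0,0,0],"gripper":-1},{"xyz":[0,-0.1,-0.8],"turn":[0,0,0],"gripper":-1},{"xyz":[0,-0.2,-0.5],"turn":[0,0,0],"gripper":-1},{"xyz":[-0.1,-0.45,-0.2],"turn":[0,0,0],"gripper":-1},{"xyz":[-0.15,-0.7,0],"turn":[0,0,0],"gripper":-1},{"xyz":[-0.15,-0.7,0],"turn":[0,0,0],"gripper":-1},{"xyz":[-0.15,-0.7,0],"turn":[0,0,0],"gripper":-1},{"xyz":[-0.15,-0.7,0],"turn":[0,0,0],"gripper":-1},{"xyz":[-0.05,-0.6,0],"turn":[0,0,0],"gripper":-1},{"xyz":[-0.04,-0.4,0],"turn":[0,0,0],"gripper":-1},{"xyz":[0,0,0],"turn":[0,0,0],"gripper":-1},{"xyz":[0,0,0],"turn":[0,0,0],"gripper":-1}]'

```text
time_s: 17.23
position: [0.6308, 0.0207, 0.1752]
tool_rot: [[-0.162, -0.987, -0.001], [-0.987, 0.162, 0.0], [0.0, 0.001, -1.0]]
ft_force: [-0.4, 0.3, -0.5]
grip_width: 0.0444
```

Down from 0.1752 to about 0.0283: 3.67 units.

step_arm --steps '[{"xyz":[0,0,0.4],"turn":[0,0,0],"gripper":-1},{"xyz":[0,0,0.7],"turn":[0,0,0],"gripper":-1},{"xyz":[0,0,0.8],"turn":[0,0,0],"gripper":-1},{"xyz":[0,0,0.7],"turn":[0,0,0],"gripper":-1},{"xyz":[0,0,0.5],"turn":[0,0,0],"gripper":-1},{"xyz":[0,0,0.2],"turn":[0,0,0],"gripper":-1},{"xyz":[0,0,0.15],"turn":[0,0,0],"gripper":-1},{"xyz":[0,0,0.1],"turn":[0,0,0],"gripper":-1},{"xyz":[0,0,0.06],"turn":[0,0,0],"gripper":-1},{"xyz":[0,0,0.04],"turn":[0,0,0],"gripper":-1},{"xyz":[0,0,0.02],"turn":[0,0,0],"gripper":-1},{"xyz":[0,0,0],"turn":[0,0,0],"gripper":-1},{"xyz":[0,0,0],"turn":[0,0,0],"gripper":-1}]'

```text
time_s: 18.32
position: [0.6312, 0.0207, 0.0288]
tool_rot: [[-0.162, -0.987, 0.001], [-0.987, 0.162, -0.0], [-0.0, -0.001, -1.0]]
ft_force: [0.3, 0.2, -0.1]
grip_width: 0.0444
```

step_arm --steps '[{"xyz":[0,0,0.02],"turn":[0,0,0],"gripper":-1},{"xyz":[0,0,0],"turn":[0,0,0],"gripper":0.05},{"xyz":[0,0,0],"turn":[0,0,0],"gripper":0.1},{"xyz":[0,0,0],"turn":[0,0,0],"gripper":0.2},{"xyz":[0,0,0],"turn":[0,0,0],"gripper":0.4},{"xyz":[0,0,0],"turn":[0,0,0],"gripper":0.7},{"xyz":[0,0,0],"turn":[0,0,0],"gripper":0.8},{"xyz":[0,0,0],"turn":[0,0,0],"gripper":0.8},{"xyz":[0,0,-0.3],"turn":[0,0,0],"gripper":0.8},{"xyz":[0,0,-0.6],"turn":[0,0,0],"gripper":0.8},{"xyz":[0,0,-0.9],"turn":[0,0,0],"gripper":0.8},{"xyz":[0,0,-0.9],"turn":[0,0,0],"gripper":0.8},{"xyz":[0,0,-0.9],"turn":[0,0,0],"gripper":0.8},{"xyz":[0,0,-0.9],"turn":[0,0,0],"gripper":0.8},{"xyz":[0,0,-0.3],"turn":[0,0,0],"gripper":1}]'

```text
time_s: 19.57
position: [0.6321, 0.0207, 0.2266]
tool_rot: [[-0.162, -0.987, 0.009], [-0.987, 0.162, -0.001], [-0.0, -0.01, -1.0]]
ft_force: [0.1, -0.7, 0.5]
grip_width: 0.085
```

step_arm --steps '[{"xyz":[-0.2,0.4,0],"turn":[0,0,0],"gripper":1},{"xyz":[-0.3,0.7,0],"turn":[0,0,0],"gripper":1},{"xyz":[-0.3,0.7,0],"turn":[0,0,0],"gripper":1},{"xyz":[-0.3,0.7,0],"turn":[0,0,0],"gripper":1},{"xyz":[-0.3,0.7,0],"turn":[0,0,0],"gripper":1},{"xyz":[-0.3,0.7,0],"turn":[0,0,0],"gripper":1},{"xyz":[-0.3,0.7,0],"turn":[0,0,0],"gripper":1},{"xyz":[-0.3,0.7,0],"turn":[0,0,0],"gripper":1},{"xyz":[-0.2,0.45,0],"turn":[0,0,0],"gripper":1},{"xyz":[-0.1,0.28,0],"turn":[0,0,0],"gripper":1},{"xyz":[0,0,0],"turn":[0,0,0],"gripper":1},{"xyz":[0,0,0],"turn":[0,0,0],"gripper":1}]'

```text
time_s: 20.57
position: [0.4104, 0.1623, 0.2202]
tool_rot: [[-0.161, -0.987, 0.002], [-0.987, 0.161, -0.0], [-0.0, -0.002, -1.0]]
ft_force: [0.1, -0.2, -0.5]
grip_width: 0.0856
```

Run:
```python
from h import *
out=[]
for n in('scene','wrist'):
    im,d=cams.get_image(n);out.append(im[:,:,::-1])
cv2.imwrite('pics/b4.png',cv2.resize(np.vstack(out),(480,600)))
```

```text
(no output)
```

View pics/b4.png

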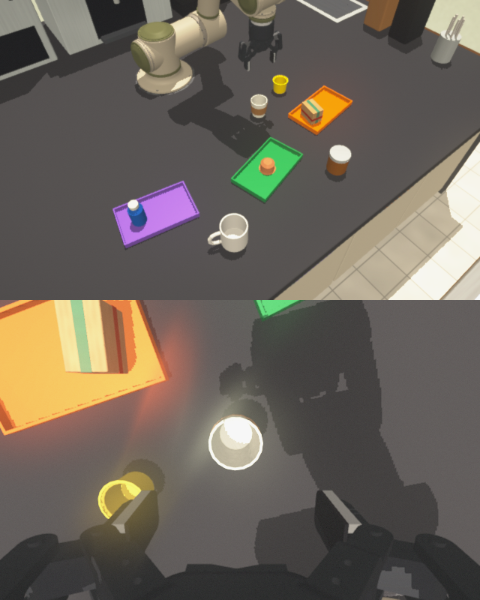

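Capsule at (267,167) stands in the green tray. Cup at (236,442) is centred under the jaws and the pot is clear.

step_arm --steps '[{"xyz":[0,0.03,0.5],"turn":[0,0,0],"gripper":1},{"xyz":[0,0,0.75],"turn":[0,0,0],"gripper":1},{"xyz":[0,0,0.75],"turn":[0,0,0],"gripper":1},{"xyz":[0,0,0.75],"turn":[0,0,0],"gripper":1},{"xyz":[0,0,0.6],"turn":[0,0,0],"gripper":1},{"xyz":[0,0,0.5],"turn":[0,0,0],"gripper":1},{"xyz":[0,0,0.3],"turn":[0,0,0],"gripper":1},{"xyz":[0,0,0.23],"turn":[0,0,0],"gripper":1},{"xyz":[0,0,0],"turn":[0,0,0],"gripper":0.6},{"xyz":[0,0,0],"turn":[0,0,0],"gripper":0.4},{"xyz":[0,0,0],"turn":[0,0,0],"gripper":0.2},{"xyz":[0,0,0],"turn":[0,0,0],"gripper":0},{"xyz":[0,0,0],"turn":[0,0,0],"gripper":-1},{"xyz":[0,0,0],"turn":[0,0,0],"gripper":-1},{"xyz":[0,0,0],"turn":[0,0,0],"gripper":-1},{"xyz":[0,0,0],"turn":[0,0,0],"gripper":-1}]' --squeeze 20

```text
time_s: 22.0
position: [0.4088, 0.1626, 0.0446]
tool_rot: [[-0.162, -0.987, 0.001], [-0.987, 0.162, 0.0], [-0.0, -0.001, -1.0]]
ft_force: [0.3, -0.3, 2.7]
grip_width: 0.0589
```

step_arm --steps '[{"xyz":[0,0,-0.15],"turn":[0,0,0],"gripper":-1},{"xyz":[0,0,-0.35],"turn":[0,0,0],"gripper":-1},{"xyz":[0,0,-0.6],"turn":[0,0,0],"gripper":-1},{"xyz":[0,0,-0.7],"turn":[0,0,0],"gripper":-1},{"xyz":[0,0,-0.7],"turn":[0,0,0],"gripper":-1},{"xyz":[0,0,-0.7],"turn":[0,0,0],"gripper":-1},{"xyz":[-0.2,-0.06,-0.5],"turn":[0,0,0],"gripper":-1},{"xyz":[-0.4,-0.13,-0.3],"turn":[0,0,0],"gripper":-1},{"xyz":[-0.6,-0.19,0],"turn":[0,0,0],"gripper":-1},{"xyz":[-0.6,-0.19,0],"turn":[0,0,0],"gripper":-1},{"xyz":[-0.6,-0.19,0],"turn":[0,0,0],"gripper":-1},{"xyz":[-0.6,-0.19,0],"turn":[0,0,0],"gripper":-1},{"xyz":[-0.6,-0.19,0],"turn":[0,0,0],"gripper":-1},{"xyz":[-0.6,-0.19,0],"turn":[0,0,0],"gripper":-1},{"xyz":[-0.6,-0.19,0],"turn":[0,0,0],"gripper":-1},{"xyz":[-0.6,-0.19,0],"turn":[0,0,0],"gripper":-1},{"xyz":[-0.5,-0.16,0],"turn":[0,0,0],"gripper":-1},{"xyz":[-0.3,-0.1,0],"turn":[0,0,0],"gripper":-1},{"xyz":[-0.15,-0.06,0],"turn":[0,0,0],"gripper":-1},{"xyz":[0,0,0],"turn":[0,0,0],"gripper":-1}]'

```text
time_s: 23.67
position: [0.5299, 0.4007, 0.204]
tool_rot: [[-0.161, -0.987, -0.0], [-0.987, 0.161, -0.0], [0.0, 0.0, -1.0]]
ft_force: [0.1, 0.5, 0.2]
grip_width: 0.0593
```

Run:
```python
from h import *
out=[]
for n in('scene','wrist'):
    im,d=cams.get_image(n);out.append(im[:,:,::-1])
cv2.imwrite('pics/b5.png',cv2.resize(np.vstack(out),(480,600)));print(env.observe()['position'])
```

```text
[0.52955211 0.39957234 0.20436048]
```

View pics/b5.png

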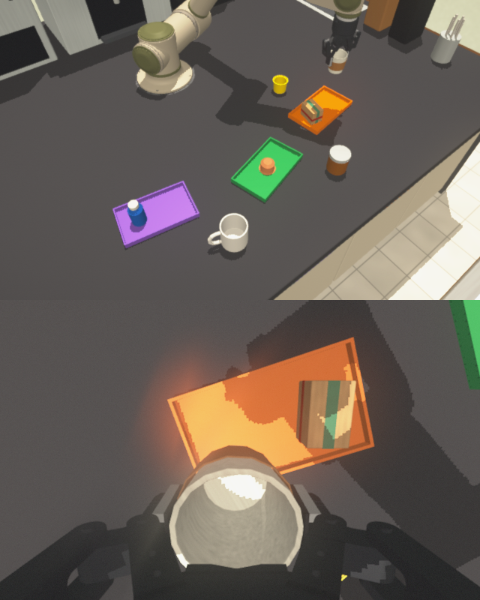

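The cup hangs straight in the jaws, and the carton stands well to its right in the orange tray. Lowering the cup 3.88 units.

step_arm --steps '[{"xyz":[0,0,0.3],"turn":[0,0,0],"gripper":-1},{"xyz":[0,0,0.6],"turn":[0,0,0],"gripper":-1},{"xyz":[0,0,0.7],"turn":[0,0,0],"gripper":-1},{"xyz":[0,0,0.7],"turn":[0,0,0],"gripper":-1},{"xyz":[0,0,0.6],"turn":[0,0,0],"gripper":-1},{"xyz":[0,0,0.4],"turn":[0,0,0],"gripper":-1},{"xyz":[0,0,0.2],"turn":[0,0,0],"gripper":-1},{"xyz":[0,0,0.15],"turn":[0,0,0],"gripper":-1},{"xyz":[0,0,0.1],"turn":[0,0,0],"gripper":-1},{"xyz":[0,0,0.06],"turn":[0,0,0],"gripper":-1},{"xyz":[0,0,0.05],"turn":[0,0,0],"gripper":-1},{"xyz":[0,0,0.02],"turn":[0,0,0],"gripper":-1},{"xyz":[0,0,0],"turn":[0,0,0],"gripper":-1},{"xyz":[0,0,0],"turn":[0,0,0],"gripper":-1}]'

```text
time_s: 24.93
position: [0.53, 0.4002, 0.0496]
tool_rot: [[-0.162, -0.987, 0.001], [-0.987, 0.162, 0.0], [-0.0, -0.001, -1.0]]
ft_force: [0.1, -0.1, 0.1]
grip_width: 0.0587
```

step_arm --steps '[{"xyz":[0,0,0.025],"turn":[0,0,0],"gripper":-1},{"xyz":[0,0,0],"turn":[0,0,0],"gripper":0.4},{"xyz":[0,0,0],"turn":[0,0,0],"gripper":0.5},{"xyz":[0,0,0],"turn":[0,0,0],"gripper":0.6},{"xyz":[0,0,0],"turn":[0,0,0],"gripper":0.8},{"xyz":[0,0,0],"turn":[0,0,0],"gripper":0.9},{"xyz":[0,0,0],"turn":[0,0,0],"gripper":0.9},{"xyz":[0,0,-0.3],"turn":[0,0,0],"gripper":0.9},{"xyz":[0,0,-0.5],"turn":[0,0,0],"gripper":0.9},{"xyz":[0,0,-0.8],"turn":[0,0,0],"gripper":0.9},{"xyz":[0,0,-0.9],"turn":[0,0,0],"gripper":0.9},{"xyz":[0,0,-0.9],"turn":[0,0,0],"gripper":0.9},{"xyz":[0,0,-0.9],"turn":[0,0,0],"gripper":0.9}]'

```text
time_s: 26.02
position: [0.5295, 0.4, 0.2231]
tool_rot: [[-0.162, -0.987, 0.001], [-0.987, 0.162, 0.0], [-0.001, -0.001, -1.0]]
ft_force: [-0.6, -0.2, -0.3]
grip_width: 0.0809
```

step_arm --steps '[{"xyz":[0.3,0.4,0],"turn":[0,0,0],"gripper":1},{"xyz":[0.5,0.7,0],"turn":[0,0,0],"gripper":1},{"xyz":[0.5,0.7,0],"turn":[0,0,0],"gripper":1},{"xyz":[0.5,0.7,0],"turn":[0,0,0],"gripper":1},{"xyz":[0.5,0.7,0],"turn":[0,0,0],"gripper":1},{"xyz":[0.4,0.5,0],"turn":[0,0,0],"gripper":1},{"xyz":[0.18,0.25,0],"turn":[0,0,0],"gripper":1},{"xyz":[0,0,0],"turn":[0,0,0],"gripper":1},{"xyz":[0,0,0],"turn":[0,0,0],"gripper":1}]'

```text
time_s: 26.77
position: [0.3555, 0.3121, 0.2212]
tool_rot: [[-0.162, -0.987, 0.002], [-0.987, 0.162, 0.001], [-0.001, -0.002, -1.0]]
ft_force: [1.5, 0.1, -0.1]
grip_width: 0.0854
```

Run:
```python
from h import *
out=[]
for n in('scene','wrist'):
    im,d=cams.get_image(n);out.append(im[:,:,::-1])
cv2.imwrite('pics/b6.png',cv2.resize(np.vstack(out),(480,600)));print(env.observe()['position'])
```

```text
[0.356259   0.31235947 0.22057466]
```

View pics/b6.png

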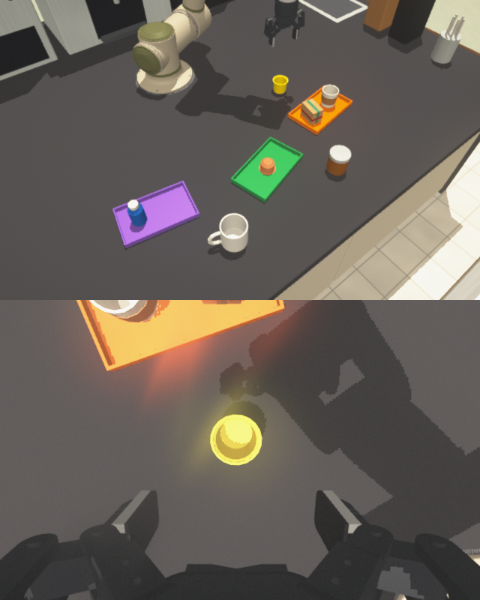

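The cup stands in the orange tray at (330,96). Pot at (236,440) is centred between the jaws.

step_arm --steps '[{"xyz":[0,0,0.5],"turn":[0,0,0],"gripper":1},{"xyz":[0,0,0.75],"turn":[0,0,0],"gripper":1},{"xyz":[0,0,0.75],"turn":[0,0,0],"gripper":1},{"xyz":[0,0,0.75],"turn":[0,0,0],"gripper":1},{"xyz":[0,0,0.7],"turn":[0,0,0],"gripper":1},{"xyz":[0,0,0.5],"turn":[0,0,0],"gripper":1},{"xyz":[0,0,0.3],"turn":[0,0,0],"gripper":1},{"xyz":[0,0,0.21],"turn":[0,0,0],"gripper":1},{"xyz":[0,0,0],"turn":[0,0,0],"gripper":0.6},{"xyz":[0,0,0],"turn":[0,0,0],"gripper":0.4},{"xyz":[0,0,0],"turn":[0,0,0],"gripper":0.2},{"xyz":[0,0,0],"turn":[0,0,0],"gripper":0},{"xyz":[0,0,0],"turn":[0,0,0],"gripper":-1},{"xyz":[0,0,0],"turn":[0,0,0],"gripper":-1},{"xyz":[0,0,0],"turn":[0,0,0],"gripper":-1},{"xyz":[0,0,0],"turn":[0,0,0],"gripper":-1}]'

```text
time_s: 28.2
position: [0.356, 0.3123, 0.0426]
tool_rot: [[-0.162, -0.987, 0.002], [-0.987, 0.162, 0.001], [-0.001, -0.002, -1.0]]
ft_force: [1.3, 0.5, 6.8]
grip_width: 0.0565
```

step_arm --steps '[{"xyz":[0,0,-0.15],"turn":[0,0,0],"gripper":-1},{"xyz":[0,0,-0.35],"turn":[0,0,0],"gripper":-1},{"xyz":[0,0,-0.6],"turn":[0,0,0],"gripper":-1},{"xyz":[0,0,-0.7],"turn":[0,0,0],"gripper":-1},{"xyz":[0,0,-0.7],"turn":[0,0,0],"gripper":-1},{"xyz":[0,0,-0.7],"turn":[0,0,0],"gripper":-1},{"xyz":[0,0,-0.7],"turn":[0,0,0],"gripper":-1},{"xyz":[0.2,-0.1,-0.4],"turn":[0,0,0],"gripper":-1},{"xyz":[0.4,-0.22,-0.2],"turn":[0,0,0],"gripper":-1},{"xyz":[0.6,-0.33,0],"turn":[0,0,0],"gripper":-1},{"xyz":[0.6,-0.33,0],"turn":[0,0,0],"gripper":-1},{"xyz":[0.6,-0.33,0],"turn":[0,0,0],"gripper":-1},{"xyz":[0.6,-0.33,0],"turn":[0,0,0],"gripper":-1},{"xyz":[0.6,-0.33,0],"turn":[0,0,0],"gripper":-1},{"xyz":[0.6,-0.33,0],"turn":[0,0,0],"gripper":-1},{"xyz":[0.6,-0.33,0],"turn":[0,0,0],"gripper":-1},{"xyz":[0.6,-0.33,0],"turn":[0,0,0],"gripper":-1},{"xyz":[0.6,-0.33,0],"turn":[0,0,0],"gripper":-1},{"xyz":[0.6,-0.33,0],"turn":[0,0,0],"gripper":-1},{"xyz":[0.6,-0.33,0],"turn":[0,0,0],"gripper":-1}]'

```text
time_s: 29.87
position: [0.4645, 0.001, 0.2221]
tool_rot: [[-0.162, -0.987, -0.0], [-0.987, 0.162, 0.0], [-0.0, 0.0, -1.0]]
ft_force: [0.4, 0.8, -0.8]
grip_width: 0.0563
```

step_arm --steps '[{"xyz":[0.6,-0.33,0],"turn":[0,0,0],"gripper":-1},{"xyz":[0.6,-0.33,0],"turn":[0,0,0],"gripper":-1},{"xyz":[0.6,-0.33,0],"turn":[0,0,0],"gripper":-1},{"xyz":[0.6,-0.33,0],"turn":[0,0,0],"gripper":-1},{"xyz":[0.6,-0.33,0],"turn":[0,0,0],"gripper":-1},{"xyz":[0.6,-0.33,0],"turn":[0,0,0],"gripper":-1},{"xyz":[0.6,-0.33,0],"turn":[0,0,0],"gripper":-1},{"xyz":[0.6,-0.33,0],"turn":[0,0,0],"gripper":-1},{"xyz":[0.6,-0.33,0],"turn":[0,0,0],"gripper":-1},{"xyz":[0.6,-0.33,0],"turn":[0,0,0],"gripper":-1},{"xyz":[0.5,-0.27,0],"turn":[0,0,0],"gripper":-1},{"xyz":[0.3,-0.17,0],"turn":[0,0,0],"gripper":-1},{"xyz":[0.1,-0.06,0],"turn":[0,0,0],"gripper":-1},{"xyz":[0,0,0],"turn":[0,0,0],"gripper":-1},{"xyz":[0,0,0],"turn":[0,0,0],"gripper":-1}]'

```text
time_s: 31.12
position: [0.5698, -0.294, 0.2218]
tool_rot: [[-0.161, -0.987, -0.0], [-0.987, 0.161, 0.001], [-0.001, 0.001, -1.0]]
ft_force: [-0.1, 0.3, -1.1]
grip_width: 0.0562
```

Run:
```python
from h import *
out=[]
for n in('scene','wrist'):
    im,d=cams.get_image(n);out.append(im[:,:,::-1])
cv2.imwrite('pics/b7.png',cv2.resize(np.vstack(out),(480,600)));print(env.observe()['position'])
```

```text
[ 0.5698779  -0.29357879  0.22206085]
```

View pics/b7.png

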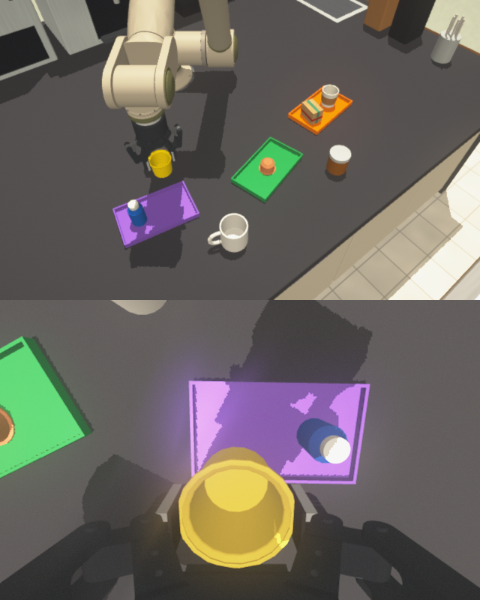

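The pot hangs upright in the jaws, gripped just under its rim, with the bottle well to the right. Lowering it about 4.37 units.

step_arm --steps '[{"xyz":[0,0,0.3],"turn":[0,0,0],"gripper":-1},{"xyz":[0,0,0.6],"turn":[0,0,0],"gripper":-1},{"xyz":[0,0,0.75],"turn":[0,0,0],"gripper":-1},{"xyz":[0,0,0.75],"turn":[0,0,0],"gripper":-1},{"xyz":[0,0,0.7],"turn":[0,0,0],"gripper":-1},{"xyz":[0,0,0.5],"turn":[0,0,0],"gripper":-1},{"xyz":[0,0,0.3],"turn":[0,0,0],"gripper":-1},{"xyz":[0,0,0.2],"turn":[0,0,0],"gripper":-1},{"xyz":[0,0,0.1],"turn":[0,0,0],"gripper":-1},{"xyz":[0,0,0.1],"turn":[0,0,0],"gripper":-1},{"xyz":[0,0,0.05],"turn":[0,0,0],"gripper":-1},{"xyz":[0,0,0.02],"turn":[0,0,0],"gripper":-1},{"xyz":[0,0,0],"turn":[0,0,0],"gripper":-1},{"xyz":[0,0,0],"turn":[0,0,0],"gripper":-1}]'

```text
time_s: 32.38
position: [0.5702, -0.2948, 0.0475]
tool_rot: [[-0.162, -0.987, 0.001], [-0.987, 0.162, -0.001], [0.0, -0.001, -1.0]]
ft_force: [-0.4, -0.3, -0.4]
grip_width: 0.0561
```

step_arm --steps '[{"xyz":[0,0,0.02],"turn":[0,0,0],"gripper":-1},{"xyz":[0,0,0],"turn":[0,0,0],"gripper":0.4},{"xyz":[0,0,0],"turn":[0,0,0],"gripper":0.5},{"xyz":[0,0,0],"turn":[0,0,0],"gripper":0.6},{"xyz":[0,0,0],"turn":[0,0,0],"gripper":0.8},{"xyz":[0,0,0],"turn":[0,0,0],"gripper":0.9},{"xyz":[0,0,0],"turn":[0,0,0],"gripper":0.9},{"xyz":[0,0,-0.3],"turn":[0,0,0],"gripper":0.9},{"xyz":[0,0,-0.5],"turn":[0,0,0],"gripper":0.9},{"xyz":[0,0,-0.8],"turn":[0,0,0],"gripper":0.9},{"xyz":[0,0,-0.9],"turn":[0,0,0],"gripper":0.9},{"xyz":[0,0,-0.9],"turn":[0,0,0],"gripper":0.9},{"xyz":[0,0,-0.9],"turn":[0,0,0],"gripper":0.9}]'

```text
time_s: 33.47
position: [0.5697, -0.2945, 0.221]
tool_rot: [[-0.162, -0.987, 0.001], [-0.987, 0.162, -0.0], [0.0, -0.001, -1.0]]
ft_force: [-0.3, 0.5, -0.1]
grip_width: 0.0809
```

step_arm --steps '[{"xyz":[-0.2,0.4,0],"turn":[0,0,0],"gripper":0.9},{"xyz":[-0.4,0.7,0],"turn":[0,0,0],"gripper":0.9},{"xyz":[-0.4,0.7,0],"turn":[0,0,0],"gripper":0.9},{"xyz":[-0.4,0.7,0],"turn":[0,0,0],"gripper":0.9},{"xyz":[-0.4,0.7,0],"turn":[0,0,0],"gripper":0.9},{"xyz":[-0.4,0.7,0],"turn":[0,0,0],"gripper":0.9},{"xyz":[-0.4,0.7,0],"turn":[0,0,0],"gripper":0.9},{"xyz":[-0.2,0.3,0],"turn":[0,0,0],"gripper":0.9},{"xyz":[0,0,0],"turn":[0,0,0],"gripper":0.9},{"xyz":[0,0,0],"turn":[0,0,0],"gripper":0.9}]'

```text
time_s: 34.3
position: [0.3949, -0.1526, 0.2192]
tool_rot: [[-0.161, -0.987, 0.002], [-0.987, 0.161, -0.001], [0.001, -0.002, -1.0]]
ft_force: [0.7, -0.6, 0.4]
grip_width: 0.0811
```

Run:
```python
from h import *
ims={n:cams.get_image(n) for n in('scene','top')}
cv2.imwrite('pics/end.png',cv2.resize(np.vstack([ims[n][0][:,:,::-1] for n in ims]),(480,600)))
d=ims['top'][1];W=world('top',d);Z=W[...,2]
O=((.538,.3513),8.5);P=((.5603,-.3439),-10.1);G=((.6306,.0204),16)
for k,T,y,h in[('bottle',P,-.05,.086),('pot',P,.05,.05),('carton',O,-.05,.055),('cup',O,.05,.066),('caps',G,0,.036),('jar',((.7613,.1997),0),0,.072),('mug',((.7615,-.2160),0),0,.074)]:
    c=tray(*T,0,y);m=(np.hypot(W[...,0]-c[0],W[...,1]-c[1])<.05)&(Z>h+.003-.012)&(d>0);Q=W[m]
    C,r=cv2.minEnclosingCircle(Q[:,:2].astype(np.float32));a=-np.radians(T[1]);o=np.array(C)-T[0]
    print(k,'circ',np.round(C,4),round(r,4),'ztop',np.percentile(Q[:,2],[50,95]).round(4),'expect',h+.004,'in tray',np.round([o[0]*np.cos(a)-o[1]*np.sin(a),o[0]*np.sin(a)+o[1]*np.cos(a)],3))
print(env.observe()['position'])
```

```text
bottle circ [ 0.551  -0.3937] 0.0139 ztop [0.0884 0.0914] expect 0.09 in tray [-0.    -0.051]
pot circ [ 0.5695 -0.2951] 0.0301 ztop [0.0514 0.0551] expect 0.054000000000000006 in tray [0.001 0.05 ]
carton circ [0.5433 0.2965] 0.0401 ztop [0.0577 0.0609] expect 0.059 in tray [-0.003 -0.055]
cup circ [0.5303 0.4004] 0.0307 ztop [0.0668 0.0707] expect 0.07 in tray [-0.    0.05]
caps circ [0.63   0.0206] 0.0227 ztop [0.0365 0.0411] expect 0.039999999999999994 in tray [-0.001  0.   ]
jar circ [0.7613 0.2002] 0.0333 ztop [0.0744 0.0773] expect 0.076 in tray [-0.  0.]
mug circ [ 0.7629 -0.2199] 0.0464 ztop [0.0751 0.0796] expect 0.078 in tray [ 0.001 -0.004]
[ 0.39552689 -0.15324518  0.21864486]
```

View pics/end.png

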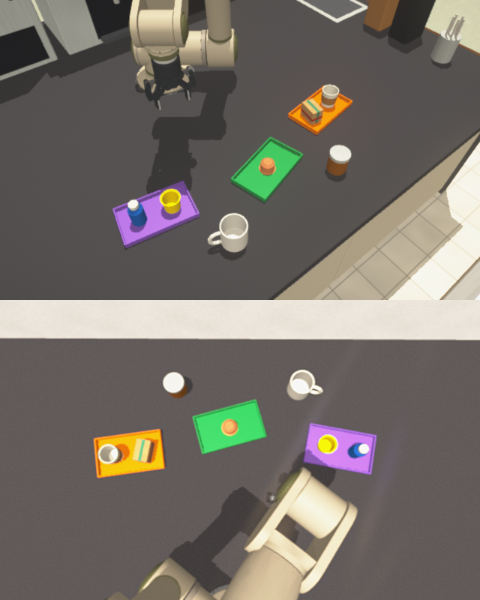

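All five pieces stand upright at the right height near their tray positions: bottle (136,213) and pot (171,201) in purple, carton (312,110) and cup (330,96) in orange, capsule (267,167) in green. The jar and mug are where they were and the arm is clear, so I'm handing in.

```bash
python3 -c "
from rig import order
print(order.close_job())"
```

```text
the job is handed in; nothing more can be done
None
```

I picked and placed all five pieces in one go and handed the job in at about 34 s of the 136 s allowed. The paper cup and tea carton are in the orange tray, the bottle and pot in the purple tray, and the capsule in the green tray.

**Placement:** The last top-camera check found each piece within 3 mm (tray x) and 55 mm (tray y) of its tray's centre. The limits are 55 mm and 100 mm.

**Upright and flat:** Top heights came within about 2 mm of what a piece flat on the tray floor should give, and both views show everything upright and apart. I did not measure tilt angles.

**Jar and mug:** The jar measured within 1 mm of where it started. The mug differed by about 2 mm from its first measurement, which is within the camera's accuracy; the arm never went near it.

**Odd reading:** The gripper closed to 56.5 mm on the pot rather than the roughly 59 mm I expected at its rim. The picture showed the pads gripping just below the rim, and the pot placed normally.

No check failed.

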